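Unload, load and close a studio kiln

TASK

Lift the two fired terracotta bowls out of the kiln and stand them on the wooden board, and load every raw clay bowl from the grey board into the chamber, all of them left standing upside down as they are now. When the loading is done, swing the lid down and press it fully shut past its catch, slide the bolt fully home into its keeper, and last of all push the power switch fully on. Leave the other things on the bench where they are.

Things in the scene. Friction and masses are not known exactly. Their poses are not given: they have to be found in the camera images.
- kiln: Top-loading kiln, fixed: steel case 250 x 250 mm, rim 110 mm above the bench, lid hinged along its +y side. Origin on the bench under the chamber's centre, z up. A blue control box (230 mm along x, top 136 mm above the bench) fills y = -131 to -211 mm; on it are the bolt (x = +75 mm) and the power switch (x = -65 mm). A sprung roller catch for the lid is on the +x face.
- kiln_lid (a joint): Lid angle, rad: 0 fully shut, about 1.6 upright at the start, 1.75 limit. Steel-clad slab 250 x 250 x 25 mm, 0.7 kg; its stiff hinge (about 1 N m) holds it wherever it is left. The sprung catch stops it about 0.07 rad short of shut: press it down near its free edge with 10 to 15 N and it snaps past and stays at 0.
- lid_hinge (a point): Middle of the lid's hinge line, at the lower (inner) face of the shut lid, 111 mm above the bench, on the kiln's +y edge. The point's axes turn with the lid; with the lid shut they are the kiln's, and the lid runs from here along -y, its outer face 25 mm above.
- lid_edge (a point): Middle of the lid's free edge on its outer (upper when shut) face, 250 mm from the hinge. With the lid shut the outer face is 136 mm above the bench, bare from x = -125 to -40 mm in the kiln's frame.
- lid_handle (a point): Middle of the lid's black bar handle: bar 12 mm thick, 87 mm long parallel to the hinge, its centre line 35 mm off the outer face, 205 mm from the hinge line, at kiln x = +8 mm.
- keeper (a point): Centre of the opening of the steel staple on the lid's outer face that takes the bolt: opening 22 mm wide and 20 mm high, 18 mm in from the free edge; the staple stands 24 mm off the lid.
- bolt (a joint): Travel of the barrel bolt, m: 0 drawn back, 0.040 fully home against its stop with its 12 mm rod through the staple on the lid. It slides along the kiln's +y with about 3 N of friction, and goes in only when the lid is fully shut.
- bolt_knob (a point): On the upright knob of the bolt, 176 mm above the bench: stem 14 mm thick with an 18 mm black ball on top, top 193 mm above the bench. The stem is free to grip down to 158 mm above the bench (the bolt's two straps, 24 mm wide, reach 155 mm).
- switch (a joint): Angle of the kiln's power switch, rad: 0 off (lever leaning to the kiln's -x), 1.0 fully on (leaning to +x). It stays where it is left; a light push of about 2 N moves it.
- switch_tip (a point): Tip of the red bat handle (14 mm thick) of the power switch, 45 mm from its pivot. The pivot line runs along the kiln's y, 148 mm above the bench, through kiln x = -65 mm, y = -171 mm, on top of a grey block 62 x 46 mm, 12 mm high, on the control box.
- fired1: A fired tea bowl, orange-red terracotta, which starts upside down in the kiln chamber. Same shape, size, weight and origin as the raw bowls.
- fired2: A second fired tea bowl, the same as fired1, also in the chamber at the start.
- grey_board: Grey cement ware board, fixed: 330 mm (x) x 190 mm (y), 10 mm thick, on which the raw bowls start. Origin at the centre of its underside.
- wood_board: Brown wooden ware board, fixed, same size (330 x 190 x 10 mm), empty at the start, for fired ware. Origin at the centre of its underside.
- glaze_jar: Bystander: glaze jar, 64 mm across, 85 mm tall; origin at the centre of its underside.
- prop1: Bystander: round fireclay kiln prop standing upright, 38 mm across, 100 mm tall; origin at its underside.
- prop2: Bystander: second kiln prop, the same.
- turning_tool: Bystander: a spatula-like potter's tool lying on the bench.
- chamber_floor (a point): Centre of the floor of the kiln's cream firebrick chamber, 40 mm above the bench, same axes as the kiln. The chamber is 196 x 196 mm, 70 mm deep, walls 27 mm thick.
- raw1: Unfired tea bowl, pale grey-beige clay, standing upside down, 63 mm tall: rim (down) 78 mm across, tapering to 52 mm at 50 mm up; above that a straight foot ring 47 mm across, from 52 to 63 mm up, to be gripped from above. About 0.19 kg. Origin at the centre of the rim plane (its underside as it stands), z up. Any of raw1 to raw4 may be absent.
- raw2: Unfired tea bowl, the same as raw1 in all respects; may be absent.
- raw3: Unfired tea bowl, the same as raw1 in all respects; may be absent.
- raw4: Unfired tea bowl, the same as raw1 in all respects; may be absent.
Mind the look-alikes: they are no part of the job. Leave any green, pink or purple look-alike of the raw2 alone.

How it is judged:
On the way, in this order (a step that is already met when the one before it is completed fails the run):
1. both fired bowls stand upside down on the wooden board and every raw bowl stands upside down on the chamber floor, with the lid still open, the bolt back and the switch off (x of raw1 in the frame of kiln between -0.09 and 0.09 m and y of raw1 in the frame of kiln between -0.09 and 0.09 m and z of raw1 in the frame of kiln between 0.03 and 0.05 m and angle between each of raw1, raw2, raw3, raw4, fired1, fired2's own z axis and vertical below 0.15 rad and linear speed of each of raw1, raw2, raw3, raw4, fired1, fired2 below 0.05 m/s and x of raw2 in the frame of kiln between -0.09 and 0.09 m and y of raw2 in the frame of kiln between -0.09 and 0.09 m and z of raw2 in the frame of kiln between 0.03 and 0.05 m and x of raw3 in the frame of kiln between -0.09 and 0.09 m and y of raw3 in the frame of kiln between -0.09 and 0.09 m and z of raw3 in the frame of kiln between 0.03 and 0.05 m and x of raw4 in the frame of kiln between -0.09 and 0.09 m and y of raw4 in the frame of kiln between -0.09 and 0.09 m and z of raw4 in the frame of kiln between 0.03 and 0.05 m and x of fired1 in the frame of wood_board between -0.15 and 0.15 m and y of fired1 in the frame of wood_board between -0.085 and 0.085 m and z of fired1 in the frame of wood_board between 0 and 0.02 m and x of fired2 in the frame of wood_board between -0.15 and 0.15 m and y of fired2 in the frame of wood_board between -0.085 and 0.085 m and z of fired2 in the frame of wood_board between 0 and 0.02 m and value of joint kiln_lid above 1 rad and value of joint bolt below 0.02 m and value of joint switch below 0.4 rad), for 0.2 s.
2. the lid is shut past its catch, the switch still off (value of joint kiln_lid below 0.02 rad and value of joint switch below 0.4 rad), for 0.2 s.
3. the bolt is home, the switch still off (all of step 2 and value of joint bolt above 0.034 m), for 0.2 s.
4. the switch is on (value of joint kiln_lid below 0.02 rad and value of joint bolt above 0.034 m and value of joint switch above 0.8 rad), for 0.2 s.
At the end, for the whole second after the job is handed in: Fired bowls upside down on the wooden board (within 150 x 85 mm of its centre); every raw bowl upside down on the chamber floor (within 90 mm of its axis each way, 10 mm of its height), tilts under 0.15 rad; lid within 0.02 rad of shut, bolt 34 mm or more, switch over 0.8 rad (all of step 4 and x of raw1 in the frame of kiln between -0.09 and 0.09 m and y of raw1 in the frame of kiln between -0.09 and 0.09 m and z of raw1 in the frame of kiln between 0.03 and 0.05 m and angle between each of raw1, raw2, raw3, raw4, fired1, fired2's own z axis and vertical below 0.15 rad and linear speed of each of raw1, raw2, raw3, raw4, fired1, fired2 below 0.05 m/s and x of raw2 in the frame of kiln between -0.09 and 0.09 m and y of raw2 in the frame of kiln between -0.09 and 0.09 m and z of raw2 in the frame of kiln between 0.03 and 0.05 m and x of raw3 in the frame of kiln between -0.09 and 0.09 m and y of raw3 in the frame of kiln between -0.09 and 0.09 m and z of raw3 in the frame of kiln between 0.03 and 0.05 m and x of raw4 in the frame of kiln between -0.09 and 0.09 m and y of raw4 in the frame of kiln between -0.09 and 0.09 m and z of raw4 in the frame of kiln between 0.03 and 0.05 m and x of fired1 in the frame of wood_board between -0.15 and 0.15 m and y of fired1 in the frame of wood_board between -0.085 and 0.085 m and z of fired1 in the frame of wood_board between 0 and 0.02 m and x of fired2 in the frame of wood_board between -0.15 and 0.15 m and y of fired2 in the frame of wood_board between -0.085 and 0.085 m and z of fired2 in the frame of wood_board between 0 and 0.02 m); the robot touches nothing.
It fails at once if a bystander (glaze jar, kiln props, turning tool) was moved more than 30 mm (distance of any of glaze_jar, prop1, prop2, turning_tool from where it was at the start of the episode above 0.03 m).
Of raw1, raw2, raw3, raw4 only 2 to 4 are there at a start; the rules pass over those that are not, and their reading is None.
At some moment in a run one of raw1, raw2, raw3, raw4, fired1, fired2 may be knocked a few centimetres aside while the robot is not near it.
It also fails if it takes over 210 s, if anything falls off the work surface, if the arm or the gripper's body presses on something with over 40 N, if the wrist force passes 120 N, or if a joint passes its speed limit or range.

ROBOT

A 7-joint arm with a two-finger parallel gripper is mounted at the origin on the work surface. World frame = base frame: x ahead of the robot, y to its left, z up, the work surface at z = 0. Lengths are in m, angles in rad, forces in N, time in s.
With the tool pointing down it reaches from about 0.4 to 0.85 m from the base axis. Payload 4.5 kg.
Tool frame: the origin (TCP) lies at the very end of the fingers, on their centre line; the grasp point (between the pads) lies 19 mm behind it (robot.grasp_offset is the distance from the TCP to the grasp point, in m); z points along the fingers, y is the line along which they close (so a half turn about z gives the same grasp; the last joint's range is limited). The gripper opens to 85 mm and grips with 20 to 120 N. Pads are 22 mm wide; open, the fingers measure 114 mm over their backs; the gripper's body (76 mm by 85 mm) begins 54 mm behind the grasp point. The pads swing forward as they close: fully open they stand 13 mm farther back than shut.
Start: joints at [0.034, 0.689, -0.195, 1.565, 0.157, 0.902, -0.215], TCP at [0.625, 0, 0.231] pointing down, gripper open.
Joint ranges: [-3.01, 3.01], [-0.46, 2.08], [-1.47, 1.51], [0.13, 2.56], [-1, 4.14], [0.04, 2.09], [-2.66, 2.66]. Speed limits (rad/s): [2.57, 2.57, 3.14, 3.14, 3.14, 3.14, 3.14].

INTERFACE

Orientations are given as a rotation vector (axis times angle).
In Python, from cell import robot gives the robot as it stands. Calls block until the motion is done:
- robot.move_ptp(position, orientation): joint-space move of the TCP to a pose.
- robot.servo_line(position, speed=0.15, attitude=None): straight line of the TCP; attitude=None keeps the orientation; speed is the mean speed in m/s.
- robot.set_joints(angles): joint-space move.
- robot.set_gripper(opening, newtons=None): opening from 0.0 (shut) to 1.0 (fully open); newtons is the grip in N (None keeps the last); returns when the fingers have stopped.
- robot.dwell(seconds).
- robot.solve_ik(position, orientation): joint angles nearest the present ones, or None.
- robot.sense(): the state.
- robot.read_camera(name): name is "scene" or "side" or "wrist"; returns the picture (420x560x3 uint8, blue, green, red); there is no depth.
- robot.get_calibration(name): a dict with "fx", "fy", "cx", "cy" (pixels), "R" (3x3) and "t" (3): a world point X has camera coordinates R X + t. Camera axes: x right, y down, z forward; pixel columns grow to the right and rows downward; lengths in m; the calibration is good to about 2 mm. A picture is of the moment at which its call begins: read the wrist's pose just before it. get_calibration takes no time and is no camera call; for the wrist camera it gives the pose at the moment of the call.
A pose or a line that the arm cannot do raises robot.IKError and nothing moves.
- robot.close_job(): hands the job in; it is judged then, once.
The state is a dict: "clock": time; "joint_pos": joint angles; "qd": joint speeds; "joint_torque": joint torques, N m; "tcp_pos": TCP position; "tcp_rot": TCP orientation; "ft_force": force on the tool from outside, world axes, zero at the start; "torque": the same for the moment, N m; "width": opening from 0.0 (shut) to 1.0 (fully open); "grasp_force": force on a finger pad.
Only numpy, scipy, OpenCV 4.12 (cv2) and the standard library are available. Lean on these libraries where they do the work, as an engineer would, in place of code of your own. Each camera call takes 0.05 s, during which the arm holds its last target. There are 200 camera calls.

## Working session

There is one attempt and no reset: what is moved stays moved. The work goes in short steps, each a Python script; the robot and the scene stay as the last script left them, time stands still between calls to the robot, and variables do not carry over. Pictures are saved under pics/ and viewed, at most 14 in all, crops included, and the job is handed in when it is done.

```bash
mkdir -p pics; ls; python3 - <<'E'
from cell import robot
import cv2
for n in ("scene","side","wrist"):
    c=robot.get_calibration(n); print(n,{k:(v if not hasattr(v,'tolist') else v.round(4).tolist()) for k,v in c.items()})
    cv2.imwrite(f"pics/{n}0.png",robot.read_camera(n))
print(robot.sense())
E
```

```text
pics
scene {'fx': 480.2324431272782, 'fy': 480.2324431272782, 'cx': 281.54798541839455, 'cy': 215.64282409021635, 'R': [[-0.3148, 0.9492, -0.0027], [0.5112, 0.1672, -0.843], [-0.7997, -0.2668, -0.5379]], 't': [0.2443, -0.1409, 1.6663]}
side {'fx': 513.4373735856426, 'fy': 513.4373735856426, 'cx': 278.9085552965696, 'cy': 206.59126984603506, 'R': [[0.9079, -0.4191, -0.0072], [-0.2615, -0.5529, -0.7911], [0.3276, 0.7202, -0.6116]], 't': [-0.5185, 0.181, 1.4953]}
wrist {'fx': 374.3574214848915, 'fy': 374.3574214848915, 'cx': 276.7076202522712, 'cy': 214.06007593889083, 'R': [[1.0, 0.0011, -0.0011], [0.0013, -0.9639, 0.2664], [-0.0008, -0.2664, -0.9639]], 't': [-0.6242, -0.0359, 0.3773]}
{'clock': 0.15, 'joint_pos': array([ 0.03383167,  0.6897698 , -0.19453722,  1.56612143,  0.15731952,
        0.90250225, -0.21511144]), 'qd': array([-2.06096467e-03, -1.75707845e-03, -7.20661758e-05, -2.98339785e-03,
       -2.01598002e-04,  5.66720427e-04,  8.33607859e-04]), 'joint_torque': array([-6.29315091e-04, -5.39936972e+01, -1.26815826e+00, -1.58719003e+01,
        9.24438267e-03,  6.49630194e-03,  1.79077297e-06]), 'tcp_pos': array([ 6.24497962e-01, -5.70419229e-05,  2.30677618e-01]), 'tcp_rot': array([-2.22074869e+00, -2.22084627e+00,  1.68779478e-03]), 'ft_force': array([-0.63008439,  0.00645953,  0.57362755]), 'torque': array([0.01031303, 0.00939148, 0.0204517 ]), 'grasp_force': 0.0, 'width': 1.0008062742514958}
```

View pics/scene0.png

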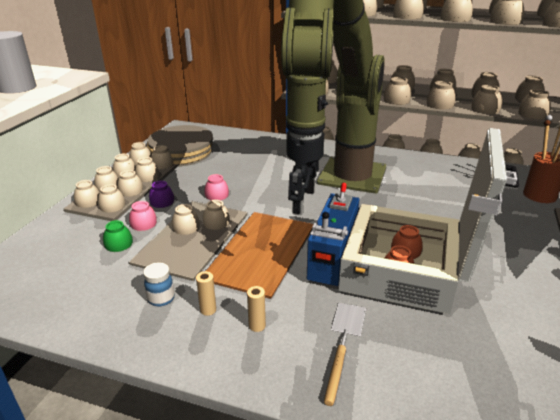

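View pics/side0.png

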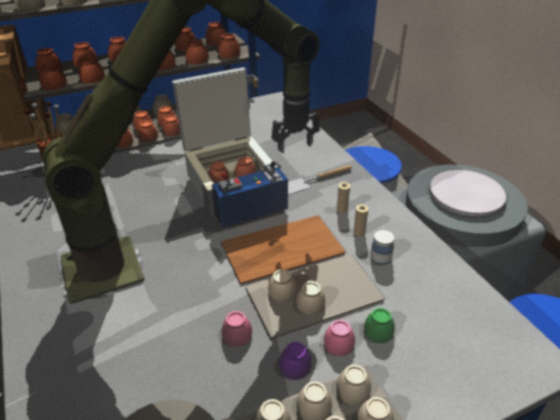

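Scene view: the kiln is open at about (400,250) with two terracotta bowls at (408,240) and (400,257). The blue box is at (335,235), the wooden board at (265,250), and the grey board at (190,238) carries two beige bowls at (185,220) and (215,218). Pink, purple and green look-alikes stand off the board, and the bystanders are at (158,285), (207,293), (256,308) and (340,360). I'll get rough positions first, then take overhead wrist views.

```bash
cat > h.py <<'E'
import numpy as np, cv2
from cell import robot
from scipy.spatial.transform import Rotation as Ro
def ray(c,px,z):
    """pixel(s) -> world points on plane z"""
    px=np.atleast_2d(np.asarray(px,float)); R=np.asarray(c["R"]);t=np.asarray(c["t"])
    d=np.c_[(px[:,0]-c["cx"])/c["fx"],(px[:,1]-c["cy"])/c["fy"],np.ones(len(px))]@R
    C=-R.T@t
    return C+d*((z-C[2])/d[:,2])[:,None]
def proj(c,X):
    p=np.atleast_2d(X)@np.asarray(c["R"]).T+np.asarray(c["t"])
    return np.c_[p[:,0]/p[:,2]*c["fx"]+c["cx"],p[:,1]/p[:,2]*c["fy"]+c["cy"]]
def down(yaw):
    """tool down; tool y (closing line) at world angle yaw; yaw=90deg-> tool x = world... """
    y=np.array([np.cos(yaw),np.sin(yaw),0]);z=np.array([0,0,-1.]);x=np.cross(y,z)
    return Ro.from_matrix(np.c_[x,y,z]).as_rotvec()
E
python3 - <<'E'
from h import *
np.set_printoptions(precision=3,suppress=True)
c=robot.get_calibration("scene")
print("rim",ray(c,[(365,208),(460,238),(455,300),(343,262)],.11))
print("bowls foot",ray(c,[(184,208),(217,204)],.073))
print("grey",ray(c,[(133,265),(178,200),(247,208),(205,273)],.01))
print("wood",ray(c,[(210,275),(270,290),(312,222),(250,212)],.01))
print("fired foot",ray(c,[(408,232),(400,255)],.103))
print("by",ray(c,[(158,300),(207,312),(256,328),(345,320),(335,395)],.0))
print("look",ray(c,[(117,247),(143,228),(160,205),(217,198)],.0))
s=robot.sense();print(Ro.from_rotvec(s["tcp_rot"]).as_matrix())
E
```

```text
rim [[0.384 0.103 0.11 ]
 [0.45  0.344 0.11 ]
 [0.68  0.339 0.11 ]
 [0.629 0.097 0.11 ]]
bowls foot [[ 0.48  -0.386  0.073]
 [ 0.432 -0.307  0.073]]
grey [[ 0.681 -0.433  0.01 ]
 [ 0.354 -0.482  0.01 ]
 [ 0.331 -0.259  0.01 ]
 [ 0.653 -0.243  0.01 ]]
wood [[ 0.656 -0.228  0.01 ]
 [ 0.662 -0.067  0.01 ]
 [ 0.345 -0.05   0.01 ]
 [ 0.35  -0.242  0.01 ]]
fired foot [[0.452 0.223 0.103]
 [0.553 0.215 0.103]]
by [[ 0.767 -0.311  0.   ]
 [ 0.768 -0.183  0.   ]
 [ 0.779 -0.058 -0.   ]
 [ 0.694  0.123  0.   ]
 [ 0.894  0.146  0.   ]]
look [[ 0.616 -0.528  0.   ]
 [ 0.513 -0.511  0.   ]
 [ 0.384 -0.53   0.   ]
 [ 0.289 -0.379  0.   ]]
[[-0.     1.    -0.001]
 [ 1.     0.    -0.   ]
 [-0.    -0.001 -1.   ]]
```

View pics/wrist0.png

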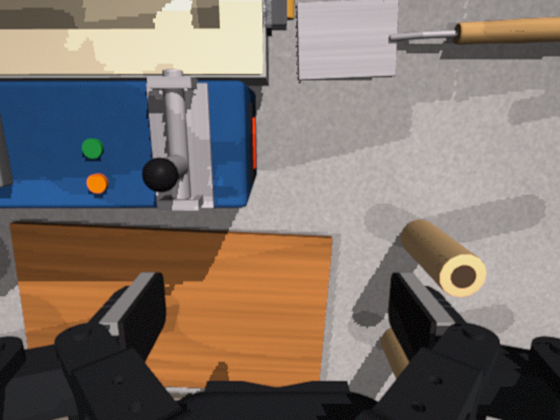

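Wrist view looking down, image up = +y and right = +x: the box, with the bolt knob at (160,175), the wooden board and prop tops. Next, wrist views over the kiln and over the boards.

```bash
python3 - <<'E'
from h import *
import pickle
np.set_printoptions(precision=3,suppress=True)
o=down(0)
for n,p in (("k",(.52,.12,.38)),("g",(.49,-.40,.36))):
    try:
        robot.move_ptp(p,o); robot.dwell(.3)
        c=robot.get_calibration("wrist"); im=robot.read_camera("wrist")
        cv2.imwrite(f"pics/{n}1.png",im); pickle.dump(c,open(f"{n}1.pkl","wb"))
        print(n,robot.sense()["clock"],robot.sense()["tcp_pos"])
    except robot.IKError as e: print(n,e)
E
```

```text
k 1.375 [0.52  0.119 0.379]
g 3.6083 [ 0.49 -0.4   0.36]
```

View pics/k1.png

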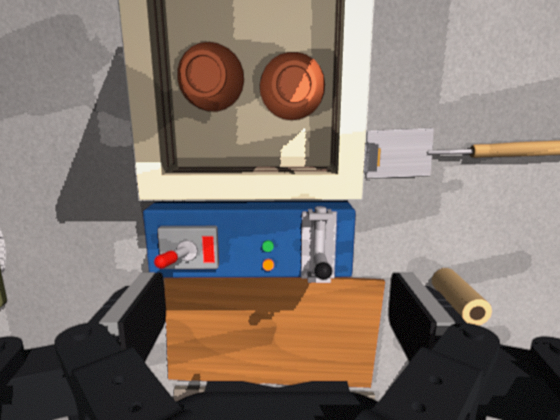

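View pics/g1.png

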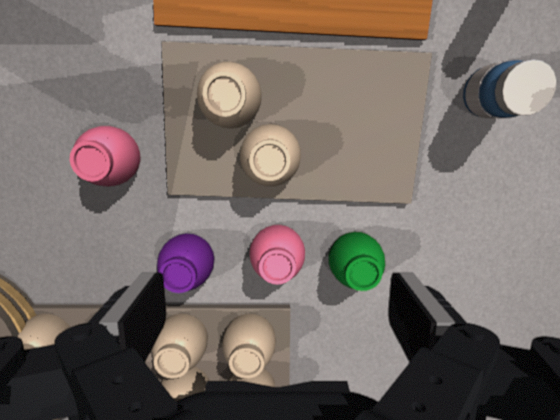

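Kiln view: fired bowl feet at (207,73) and (295,83), switch tip at (165,260), knob at (323,270). Board view: beige bowls at (225,93) and (268,158) stand on the single grey board. The pink (92,160), purple (180,275), pink (277,265) and green (362,272) ones are look-alikes. The beige ones at (172,360) and (247,360) stand on another tray outside the 330x190 board. The first two fit "raw, on the grey board", which I'll confirm with a crop and measurements.

```bash
python3 - <<'E'
from h import *
import pickle
np.set_printoptions(precision=3,suppress=True)
k=cv2.imread("pics/k1.png"); g=cv2.imread("pics/g1.png"); ck=pickle.load(open("k1.pkl","rb")); cg=pickle.load(open("g1.pkl","rb"))
crop=cv2.resize(g[30:210,150:450],None,fx=2.6,fy=2.6,interpolation=cv2.INTER_CUBIC)
cv2.imwrite("pics/crop1.png",crop[:600,:800])
print("grey",ray(cg,[(163,41),(432,52),(413,205),(169,194)],.01))
print("tray",ray(cg,[(291,305)],.01))
print("rim front corners",ray(ck,[(138,200),(362,198)],.11), "box",ray(ck,[(152,277),(352,275)],.136),"boxback",ray(ck,[(147,208),(354,205)],.136))
print("chamber rim", ray(ck,[(163,172),(339,172)],.11),"floorfront",ray(ck,[(175,168),(331,165)],.04))
print("wood",ray(ck,[(166,278),(385,279),(372,387),(168,378)],.01))
print("knob",ray(ck,[(323,270)],.184),"sw",ray(ck,[(165,261)],.185))
def bowl(im,c,px,z,zr,col):
    hsv=cv2.cvtColor(im,cv2.COLOR_BGR2HSV)
    x,y=px
    gr=cv2.cvtColor(im,cv2.COLOR_BGR2GRAY)
    cs=cv2.HoughCircles(cv2.medianBlur(gr[y-60 if y>60 else 0:y+60,x-60:x+60],3),cv2.HOUGH_GRADIENT,1,60,param1=80,param2=12,minRadius=15,maxRadius=26)
    if cs is None: print("none");return
    for q in cs[0][:2]:
        p=(q[0]+x-60,q[1]+max(0,y-60)); print(px,p,q[2],ray(c,p,z))
for p in ((207,73),(295,83)): bowl(k,ck,p,.103,0,0)
for p in ((225,93),(268,158)): bowl(g,cg,p,.073,0,0)
print("expected from eye",ray(ck,[(207,73),(295,83)],.103),ray(cg,[(225,94),(268,159)],.073))
E
```

```text
grey [[ 0.353 -0.252  0.01 ]
 [ 0.68  -0.264  0.01 ]
 [ 0.675 -0.456  0.01 ]
 [ 0.346 -0.441  0.01 ]]
tray [[ 0.512 -0.607  0.01 ]]
rim front corners [[0.364 0.088 0.11 ]
 [0.616 0.091 0.11 ]] box [[0.38  0.006 0.136]
 [0.604 0.009 0.136]] boxback [[0.382 0.086 0.136]
 [0.602 0.089 0.136]]
chamber rim [[0.394 0.12  0.11 ]
 [0.589 0.12  0.11 ]] floorfront [[0.389 0.114 0.04 ]
 [0.59  0.118 0.04 ]]
wood [[ 0.355 -0.054  0.01 ]
 [ 0.681 -0.056  0.01 ]
 [ 0.674 -0.247  0.01 ]
 [ 0.344 -0.23   0.01 ]]
knob [[0.565 0.036 0.184]] sw [[0.412 0.046 0.185]]
(207, 73) (np.float32(201.5), np.float32(71.5)) 22.1 [[0.441 0.225 0.103]]
(295, 83) (np.float32(293.5), np.float32(84.5)) 18.2 [[0.538 0.212 0.103]]
(225, 93) (np.float32(223.5), np.float32(92.5)) 17.7 [[ 0.432 -0.314  0.073]]
(225, 93) (np.float32(270.5), np.float32(147.5)) 23.2 [[ 0.484 -0.373  0.073]]
(268, 158) (np.float32(269.5), np.float32(159.5)) 20.8 [[ 0.482 -0.387  0.073]]
(268, 158) (np.float32(231.5), np.float32(105.5)) 22.9 [[ 0.441 -0.328  0.073]]
expected from eye [[0.447 0.224 0.103]
 [0.539 0.214 0.103]] [[ 0.434 -0.316  0.073]
 [ 0.481 -0.386  0.073]]
```

View pics/crop1.png

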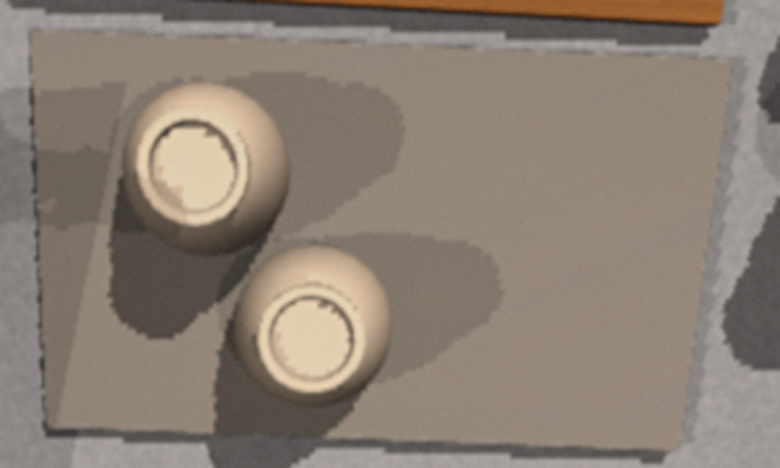

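The crop confirms two beige bowls on the 327x190 mm board, feet at crop (191,170) and (312,338), about 86 mm apart, and nothing else on it. The kiln centre is at about (0.4915, 0.217), and the box, rim, knob and switch pivot all agree with it. I'll write a pick routine that re-measures from a close hover, and start with fired1.

```bash
cat >> h.py <<'E'
np.set_printoptions(precision=4,suppress=True)
KC=np.array([.4915,.217])
def foot(xy,ztop,tag):
    """look from the hover pose for the foot ring near xy"""
    robot.dwell(.15)
    c=robot.get_calibration("wrist"); im=robot.read_camera("wrist"); cv2.imwrite(f"pics/{tag}.png",im)
    C=-np.asarray(c["R"]).T@np.asarray(c["t"]); X=np.r_[xy,ztop]
    dist=(np.asarray(c["R"])@X+c["t"])[2]; r=c["fx"]*.0235/dist
    cs=cv2.HoughCircles(cv2.medianBlur(cv2.cvtColor(im,cv2.COLOR_BGR2GRAY),3),cv2.HOUGH_GRADIENT,1,5,param1=70,param2=10,minRadius=int(r*.93),maxRadius=int(np.ceil(r*1.08)))
    if cs is None: raise SystemExit("no circle")
    P=ray(c,cs[0][:,:2],ztop)[:,:2]; d=np.linalg.norm(P-xy,axis=1)
    i=[j for j in np.argsort(-cs[0][:,2]*0+np.arange(len(d))) if d[j]<.03]
    for j in i[:3]: print(tag,"r exp",round(r,1),"px",cs[0][j],"at",P[j],"off",round(d[j],4))
    if not i: raise SystemExit("not near")
    return P[i[0]]
def pick(xy,zr,yaw,tag,N=40,tol=.012):
    o=down(yaw); zt=zr+.063
    robot.set_gripper(.85); robot.move_ptp((*xy,zt+.11),o)
    p=foot(np.asarray(xy),zt,tag)
    if np.linalg.norm(p-xy)>tol: raise SystemExit("far off, check")
    robot.servo_line((*p,zt+.05),.2); robot.servo_line((*p,zr+.050),.08)
    print("before grip f",robot.sense()["ft_force"])
    robot.set_gripper(0,N); s=robot.sense(); print("width mm",s["width"]*85,"gf",s["grasp_force"])
    return p
def place(xy,zr,yaw,zc=.32,yaw0=None):
    """carry at zc, set down with rim at zr (2 mm drop margin sensed by force)"""
    p=robot.sense()["tcp_pos"]; robot.servo_line((p[0],p[1],zc),.2)
    s=robot.sense(); print("lift width",s["width"]*85,"fz",s["ft_force"])
    robot.move_ptp((*xy,zc),down(yaw))
    robot.servo_line((*xy,zr+.075),.2); robot.servo_line((*xy,zr+.0515),.05)
    f0=s["ft_force"][2]
    for k in range(4):
        f=robot.sense()["ft_force"][2]
        if f-f0>1.5: break
        z=robot.sense()["tcp_pos"]; robot.servo_line((*xy,zr+.0515-.001*(k+1)),.02)
    print("set down fz",robot.sense()["ft_force"][2],f0,"z",robot.sense()["tcp_pos"][2]-zr)
    robot.set_gripper(.85); robot.servo_line((*xy,zr+.13),.2); print("t",robot.sense()["clock"])
E
python3 - <<'E'
from h import *
p=robot.sense()["tcp_pos"]
robot.servo_line((p[0],p[1],.36),.3)
pick((.4445,.224),.04,np.pi/2,"f1")
E
```

```text
f1 r exp 33.7 px [278.5 204.5  34. ] at [0.4405 0.2238] off 0.004
f1 r exp 33.7 px [268.5 200.5  36.4] at [0.4376 0.2169] off 0.0099
f1 r exp 33.7 px [279.5 210.5  36.4] at [0.4448 0.2245] off 0.0006
before grip f [-0.0734  0.5744 -0.2392]
width mm 44.829749317539125 gf 40.03249526023865
```

View pics/f1.png

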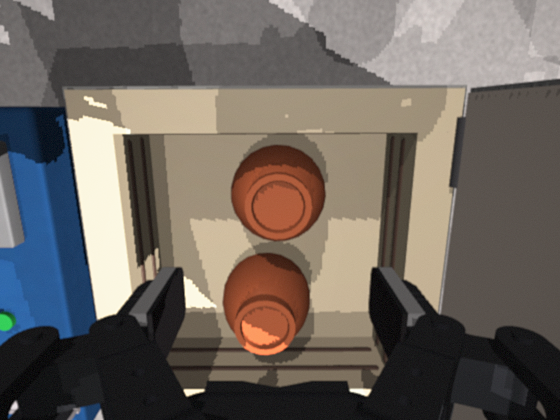

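```bash
python3 - <<'E'
from h import *
place((.44,-.147),.01,np.pi/2)
E
```

```text
lift width 45.20258573431326 fz [ 0.1741 -0.7121 -2.5841]
set down fz 3.625592627331542 -2.584094942024842 z 0.050777730492917623
t 14.2
```

The f1 hover picture shows the foot ring centred at about (278,206), which matches the fit. The bowl was lifted (2.7 N) and set down. Next is fired2.

```bash
python3 - <<'E'
from h import *
robot.move_ptp((.50,-.05,.33),down(np.pi/2))
pick((.5385,.213),.04,np.pi/2,"f2")
if robot.sense()["width"]*85<40: raise SystemExit("no grip")
place((.58,-.147),.01,np.pi/2)
robot.move_ptp((.53,-.25,.28),down(np.pi/2))
pick((.432,-.317),.01,np.radians(36),"r1")
E
```

```text
f2 r exp 33.7 px [280.5 205.5  34.2] at [0.5358 0.2127] off 0.0027
f2 r exp 33.7 px [278.5 217.5  36.4] at [0.5445 0.2113] off 0.0063
f2 r exp 33.7 px [287.5 205.5  34.2] at [0.5359 0.2176] off 0.0053
before grip f [-0.2471 -0.1846  0.148 ]
width mm 45.19031733592424 gf 40.469375252723694
lift width 45.01124576432049 fz [-1.1507 -0.0495 -2.0707]
set down fz 5.521136189137003 -2.070749461642417 z 0.050944178541656504
t 24.1583
r1 r exp 33.7 px [275.5 205.5  33.1] at [ 0.4319 -0.3143] off 0.0027
r1 r exp 33.7 px [285.5 195.5  36.4] at [ 0.4333 -0.3045] off 0.0126
r1 r exp 33.7 px [275.5 182.5  36.4] at [ 0.4223 -0.3012] off 0.0185
before grip f [-0.0558  0.7458  0.6031]
width mm 44.75081974951127 gf 40.15882909297943
```

```bash
python3 - <<'E'
from h import *
place((KC[0]-.046,KC[1]),.04,np.pi/2)
robot.move_ptp((.45,-.05,.34),down(np.pi/2))
robot.move_ptp((.49,-.25,.30),down(np.pi/2))
pick((.483,-.387),.01,np.radians(36),"r2")
if robot.sense()["width"]*85<40: raise SystemExit("no grip")
place((KC[0]+.046,KC[1]),.04,np.pi/2)
robot.move_ptp((.50,.10,.38),down(0)); robot.dwell(.2)
import pickle
pickle.dump(robot.get_calibration("wrist"),open("k2.pkl","wb")); a=robot.read_camera("wrist")
b=robot.read_camera("scene"); cv2.imwrite("pics/k2.png",a); cv2.imwrite("pics/s2.png",b)
cv2.imwrite("pics/both2.png",cv2.resize(np.hstack([a,b[120:,60:]]) if 0 else np.hstack([a,b]),(800,300),interpolation=cv2.INTER_AREA))
E
```

```text
lift width 44.82458944166914 fz [-0.7446 -0.6838 -2.2411]
set down fz 5.043270422237989 -2.241131146964955 z 0.050836954285131956
t 34.15
r2 r exp 33.5 px [270.5 208.5  31.9] at [ 0.4809 -0.3874] off 0.0022
r2 r exp 33.5 px [281.5 198.5  36.4] at [ 0.4828 -0.3771] off 0.0099
r2 r exp 33.5 px [272.5 213.5  36.4] at [ 0.4841 -0.3895] off 0.0028
before grip f [-0.1217  0.5454 -0.1397]
width mm 44.930109246103 gf 40.57934582233429
lift width 44.693909049032676 fz [-0.0068  0.3135 -2.8219]
set down fz 4.8386752921797775 -2.8218684274935963 z 0.05098918612964932
t 45.7167
```

View pics/both2.png

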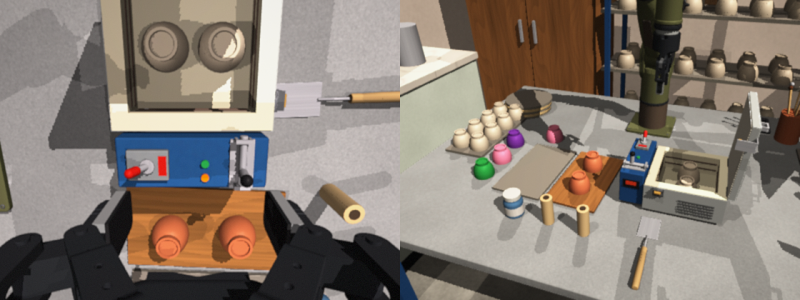

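Both fired bowls stand on the wooden board at (170,235) and (238,235) in the left half, both raw bowls are in the chamber at (165,47) and (222,45), and the grey board is empty. The bystanders are untouched. Next is the lid: push on its outer face from behind with shut fingers at x = 0.40.

```bash
cat >> h.py <<'E'
HY,HZ=.342,.111
def lidpt(th,s,gap=0.):
    n=np.array([np.sin(th),np.cos(th)]); u=np.array([-np.cos(th),np.sin(th)])
    return np.array([HY,HZ])+s*u+(.025+gap+.011*np.sin(th))*n
E
python3 - <<'E'
from h import *
o=down(0); X=.40
robot.set_gripper(0,30)
robot.move_ptp((X,.20,.46),o)
robot.servo_line((X,.435,.46),.25)
robot.servo_line((X,.435,.325),.15)
for th in np.linspace(1.6,.15,12):
    y,z=lidpt(th,.215+.015*(1.6-th)/1.6)
    robot.servo_line((X,y,z),.12)
    s=robot.sense(); print(round(th,2),s["tcp_pos"][1:],s["ft_force"])
    if np.linalg.norm(s["ft_force"])>25: print("stop");break
print(robot.sense()["clock"]); cv2.imwrite("pics/lid1.png",robot.read_camera("side"))
E
```

```text
1.6 [0.3842 0.3252] [-0.0188  0.1667 -0.0368]
1.47 [0.3553 0.3297] [-1.0356  0.3709  0.5379]
1.34 [0.3259 0.3307] [ 0.7461  0.0821 -0.2853]
1.2 [0.2964 0.3278] [0.4421 0.4716 1.0305]
1.07 [0.2671 0.3208] [-0.1007  0.6952  0.4592]
0.94 [0.2389 0.3097] [0.1706 0.4772 0.4964]
0.81 [0.2123 0.2947] [-0.5759  0.3256  0.5932]
0.68 [0.1879 0.2761] [-0.589  -0.4078  0.5362]
0.55 [0.1663 0.2542] [-0.1366  0.0797  0.3011]
0.41 [0.1475 0.2291] [0.3144 0.8147 0.2154]
0.28 [0.1321 0.2016] [0.2353 0.0386 0.4246]
0.15 [0.1207 0.172 ] [-0.0843  0.3496  0.2855]
55.5167
```

View pics/lid1.png

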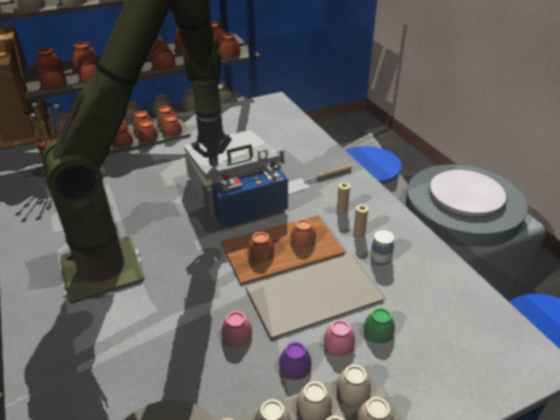

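The lid has followed the push and is nearly down, with the handle at (238,155). Next, press the free edge past the catch.

```bash
python3 - <<'E'
from h import *
X=.40;y=.108
robot.servo_line((X,y,.171),.1)
z=.168; prev=0
while z>.128:
    robot.servo_line((X,y,z),.05); s=robot.sense(); f=s["ft_force"][2]
    print(round(z,3),round(s["tcp_pos"][2],4),round(f,1))
    if f>30: break
    z-=.003 if z>.156 else .002
robot.servo_line((X,y,.25),.15); print(robot.sense()["clock"])
robot.move_ptp((.53,.0,.34),down(0)); robot.dwell(.2)
import pickle; pickle.dump(robot.get_calibration("wrist"),open("k3.pkl","wb"))
a=robot.read_camera("wrist"); cv2.imwrite("pics/k3.png",a)
E
```

```text
0.168 0.168 -0.1
0.165 0.1648 -0.5
0.162 0.1618 0.3
0.159 0.1588 1.0
0.156 0.1559 0.2
0.154 0.154 1.4
0.152 0.152 2.0
0.15 0.15 2.9
0.148 0.1479 1.1
0.146 0.1458 -0.1
0.144 0.1438 -0.2
0.142 0.1418 -0.3
0.14 0.1399 0.4
0.138 0.1379 0.2
0.136 0.1361 2.5
0.134 0.1358 30.2
60.7583
```

View pics/k3.png

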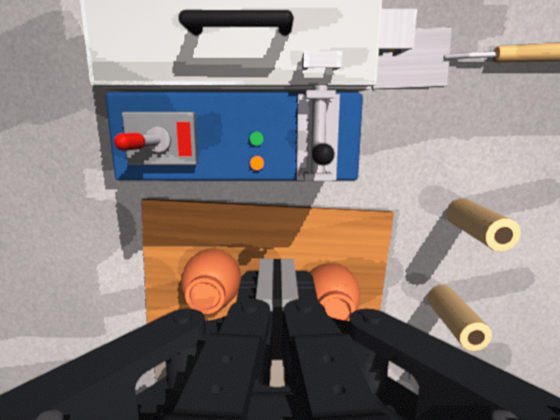

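The press stopped hard at z = 0.136, the shut height, and the lid lies flat. The knob is at (323,154), the switch tip at (125,141), and both fired bowls still stand. Now the bolt.

```bash
python3 - <<'E'
from h import *
import pickle
c=pickle.load(open("k3.pkl","rb"))
k=ray(c,[(323,154)],.184)[0]; print("knob",k,"switch tip",ray(c,[(124,141)],.186)[0],"pivot",ray(c,[(158,141)],.15)[0],"lid edge",ray(c,[(92,84),(380,87)],.136))
robot.move_ptp((k[0],k[1]-.045,.26),down(0))
robot.servo_line((k[0],k[1]-.04,.166),.12)
y=k[1]-.026
for i in range(45):
    robot.servo_line((k[0],y,.166),.06); s=robot.sense(); f=s["ft_force"][1]
    if i%4==0 or abs(f)>8: print(round(y-k[1],4),round(s["tcp_pos"][1]-k[1],4),round(f,1))
    if f<-18 : break
    y+=.002
robot.servo_line((k[0],k[1]-.03,.166),.15); robot.servo_line((k[0],k[1]-.03,.26),.2)
print(robot.sense()["clock"])
E
```

```text
knob [0.565  0.0352 0.184 ] switch tip [0.4097 0.0448 0.186 ] pivot [0.4249 0.0421 0.15  ] lid edge [[0.3668 0.0897 0.136 ]
 [0.6185 0.0883 0.136 ]]
-0.026 -0.0251 0.4
-0.018 -0.0185 -2.0
-0.01 -0.0096 -2.1
-0.002 -0.0017 -2.0
0.006 0.0063 -2.9
0.014 0.0143 -2.1
0.02 0.0158 -10.7
0.022 0.0159 -14.1
0.024 0.016 -17.4
0.026 0.0161 -19.6
71.2
```

The bolt ran into a hard stop after about 38–40 mm of travel. Now the switch.

```bash
python3 - <<'E'
from h import *
Y=.045
robot.move_ptp((.36,Y,.26),down(0)); robot.servo_line((.36,Y,.172),.12)
x=.372
for i in range(45):
    robot.servo_line((x,Y,.172),.06); s=robot.sense(); f=s["ft_force"][0]
    if i%4==0 or abs(f)>4: print(round(x,4),round(s["tcp_pos"][0],4),round(f,1))
    if f<-12 or x>.45: break
    x+=.002
robot.servo_line((.37,Y,.172),.15); robot.servo_line((.37,Y,.26),.2)
robot.move_ptp((.53,.0,.34),down(0)); robot.dwell(.2)
a=robot.read_camera("wrist"); cv2.imwrite("pics/k4.png",a); b=robot.read_camera("scene")
cv2.imwrite("pics/both4.png",np.hstack([cv2.resize(a[:360,60:460],(400,360)),b[60:420,90:490]]))
print(robot.sense()["clock"])
E
```

```text
0.372 0.3728 0.1
0.38 0.3801 -0.4
0.388 0.3872 -1.3
0.39 0.3885 -4.8
0.396 0.3964 -1.7
0.404 0.4043 -0.4
0.412 0.4122 -0.6
0.42 0.4202 -1.2
0.424 0.4226 -4.7
0.426 0.4228 -10.2
0.428 0.423 -12.4
82.475
```

View pics/both4.png

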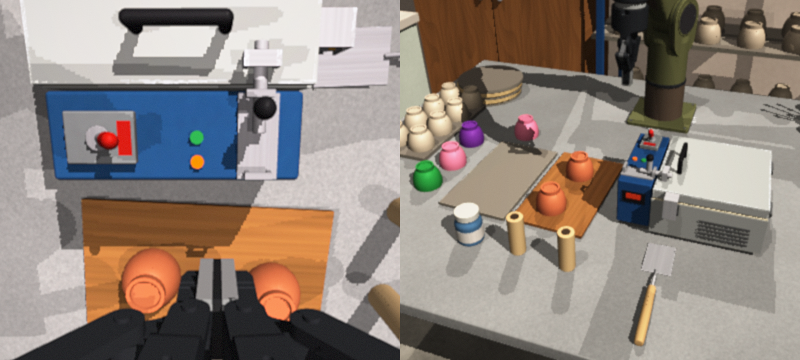

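```bash
python3 - <<'E'
from h import *
c=robot.get_calibration("wrist")
print("tip",ray(c,[(171,141)],.187),"knob",ray(c,[(324,107)],.184),"feet",ray(c,[(205,292),(336,308)],.073))
sc=robot.get_calibration("scene"); print(ray(sc,[(90+578-400,60+155),(90+549-400,60+185)],.073))
a=cv2.imread("pics/k4.png"); cv2.imwrite("pics/crop4.png",cv2.resize(a[60:200,90:380],None,fx=2.7,fy=2.7,interpolation=cv2.INTER_CUBIC))
E
```

```text
tip [[0.4471 0.044  0.187 ]] knob [[0.5652 0.0696 0.184 ]] feet [[ 0.4433 -0.1436  0.073 ]
 [ 0.6017 -0.1647  0.073 ]]
[[ 0.4415 -0.1498  0.073 ]
 [ 0.5952 -0.1715  0.073 ]]
```

View pics/crop4.png

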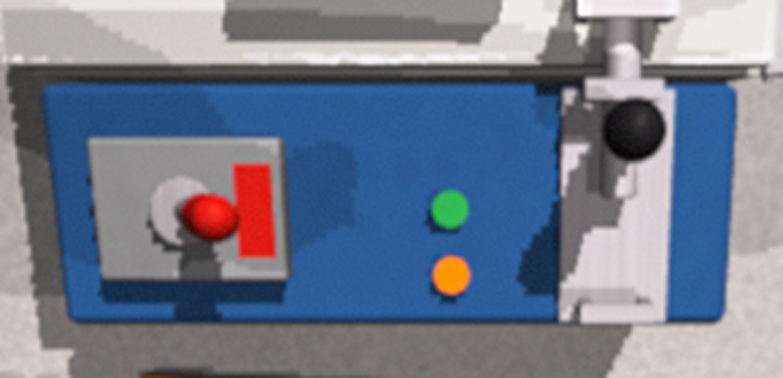

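The switch tip is at x = 0.447, which is fully on. Fired2 was knocked about 3 cm but stands well inside the board. The knob travel reads close to the limit, so I'll measure it with a ball mask in both pictures.

```bash
python3 - <<'E'
from h import *
import pickle
for n,c,(x,y) in (("k3",pickle.load(open("k3.pkl","rb")),(323,154)),("k4",robot.get_calibration("wrist"),(325,107))):
    im=cv2.imread(f"pics/{n}.png")[y-18:y+18,x-18:x+18]
    m=(im.max(2)<45).astype(np.uint8); nn,l,st,ce=cv2.connectedComponentsWithStats(m)
    i=l[18,18]; cnt=max(cv2.findContours((l==i).astype(np.uint8),cv2.RETR_EXTERNAL,cv2.CHAIN_APPROX_NONE)[0],key=len)
    (cx,cy),r=cv2.minEnclosingCircle(cnt); px=(ce[i][0]+x-18,ce[i][1]+y-18)
    print(n,st[i],px,(cx+x-18,cy+y-18,r),ray(c,[px,(cx+x-18,cy+y-18)],.184))
    print(-np.asarray(c["R"]).T@np.asarray(c["t"]))
E
```

```text
k3 [  7   8  21  20 296] (np.float64(321.4695945945946), np.float64(154.30743243243242)) (321.7981128692627, 153.53773498535156, 10.7979736328125) [[0.5638 0.035  0.184 ]
 [0.564  0.0356 0.184 ]]
[0.5287 0.0681 0.4814]
k4 [  0   0  36  36 947] (np.float64(324.8257655755016), np.float64(106.00844772967265)) (324.5, 106.5, 24.748836517333984) [[0.5658 0.0703 0.184 ]
 [0.5655 0.07   0.184 ]]
[0.5291 0.067  0.4817]
```

The knob has travelled only about 35 mm from where I first saw it, so I can't tell the end stop from a jam. I'll push again, harder and at a different height, and compare.

```bash
python3 - <<'E'
from h import *
X=.565
robot.move_ptp((X,.02,.28),down(0)); robot.servo_line((X,.03,.172),.12)
for y in np.arange(.044,.085,.001):
    robot.servo_line((X,y,.172),.03); s=robot.sense(); f=s["ft_force"]
    if abs(f[1])>1.5: print(round(y,4),s["tcp_pos"],f)
    if f[1]<-32: break
robot.servo_line((X,.03,.172),.15); robot.servo_line((X,.03,.28),.2)
robot.move_ptp((.53,.0,.34),down(0)); robot.dwell(.2)
a=robot.read_camera("wrist"); cv2.imwrite("pics/k5.png",a)
d=cv2.cvtColor(a,cv2.COLOR_BGR2GRAY).astype(int); print(robot.sense()["clock"])
b4=cv2.imread("pics/k4.png")
cv2.imwrite("pics/crop5.png",cv2.resize(np.hstack([b4[20:190,270:390],a[20:190,270:390]]),None,fx=3.3,fy=3.3,interpolation=cv2.INTER_CUBIC))
E
```

```text
0.052 [0.565  0.0507 0.172 ] [ 0.213  -4.6415  0.7652]
0.053 [0.565  0.0508 0.1719] [-0.1376 -7.0436  1.7225]
0.054 [0.565  0.0508 0.1719] [ 0.3616 -8.3433  3.3885]
0.055 [0.565  0.0509 0.1719] [  0.5082 -10.0502   4.3157]
0.056 [0.5649 0.051  0.1719] [  0.1135 -10.6672   5.0164]
0.057 [0.5649 0.0511 0.1719] [ -0.1968 -12.8408   6.0089]
0.058 [0.5649 0.0511 0.1719] [ -1.0939 -14.4198   7.3364]
0.059 [0.5649 0.0512 0.1719] [ -1.2318 -15.9562   7.4815]
0.06 [0.5649 0.0513 0.1719] [ -1.0485 -18.0659   8.6748]
0.061 [0.5649 0.0513 0.1719] [ -0.0745 -18.4126   9.7742]
0.062 [0.5649 0.0514 0.1719] [ -0.93   -20.0412  11.0602]
0.063 [0.5649 0.0514 0.1719] [ -0.9766 -22.4159  11.6256]
0.064 [0.5649 0.0515 0.1719] [ -1.0764 -22.9815  13.0377]
0.065 [0.5649 0.0515 0.1719] [ -0.615  -24.7004  13.3287]
0.066 [0.5649 0.0516 0.1719] [ -1.229  -25.6872  12.8555]
0.067 [0.5649 0.0517 0.1719] [ -1.6963 -27.5045  13.6915]
0.068 [0.5649 0.0517 0.1719] [ -1.3619 -29.1433  16.2032]
0.069 [0.5648 0.0518 0.1719] [ -2.0658 -30.7947  17.0287]
0.07 [0.5648 0.0518 0.172 ] [ -1.1224 -32.1326  17.8106]
92.7917
```

View pics/crop5.png

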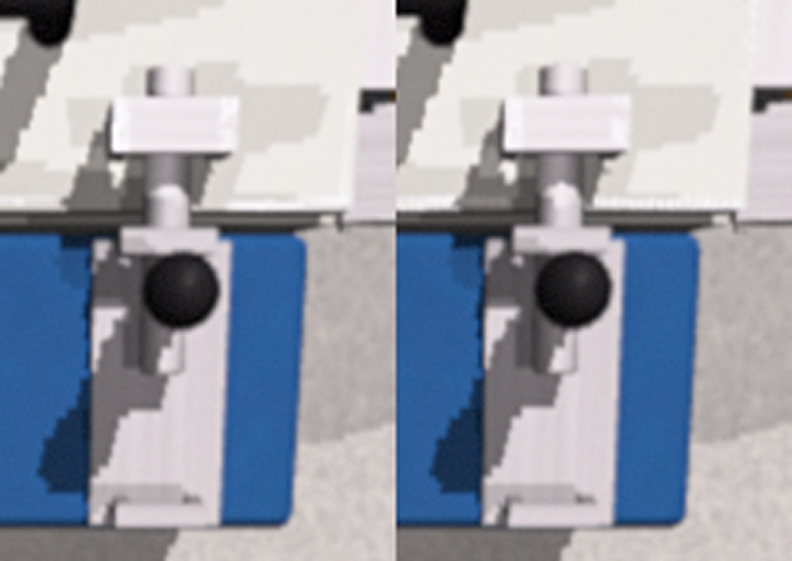

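The rod is through the staple and sticks out beyond it, and the second push didn't move it. To be sure this is the true stop, I'll draw the bolt back to its rear stop and run it home again, measuring the full stroke by tool position.

```bash
python3 - <<'E'
from h import *
X=.565;Z=.172
def push(y,d,lim,end):
    log=[]
    while (end-y)*d>0:
        robot.servo_line((X,y,Z),.05); s=robot.sense(); f=s["ft_force"][1]*-d; log.append((s["tcp_pos"][1],f))
        if f>lim: break
        y+=d*.002
    L=np.array(log); print("first contact",L[L[:,1]>1.2][0],"end",L[-1]); return L[-1,0]
robot.move_ptp((X,.098,.28),down(0)); robot.servo_line((X,.098,Z),.12)
a=push(.096,-1,14,.03)
robot.servo_line((X,a+.01,Z),.1); robot.servo_line((X,a+.01,.26),.2); robot.servo_line((X,-.012,.26),.2); robot.servo_line((X,-.012,Z),.15)
b=push(-.008,1,20,.08)
robot.servo_line((X,.03,Z),.15); robot.servo_line((X,.03,.28),.2)
print("rear stop tool y",a,"front stop tool y",b,"clock",robot.sense()["clock"])
E
```

```text
first contact [0.0887 2.1095] end [ 0.0492 14.1585]
first contact [0.0114 2.5908] end [ 0.0514 20.1324]
rear stop tool y 0.04915925077103415 front stop tool y 0.05140160436601925 clock 113.6083
```

The full stroke measures 40 mm both ways, so the bolt was and is fully home. The switch is on. I'll move clear and hand in.

```bash
python3 - <<'E'
from h import *
robot.move_ptp((.53,.0,.38),down(0)); robot.dwell(.3)
c=robot.get_calibration("wrist"); a=robot.read_camera("wrist")
h=cv2.cvtColor(a,cv2.COLOR_BGR2HSV); m=((h[...,0]<6)|(h[...,0]>174))&(h[...,1]>180)&(h[...,2]>150)
m[:, 240:]=0; m[220:]=0
nn,l,st,ce=cv2.connectedComponentsWithStats(m.astype(np.uint8))
for i in range(1,nn):
    if st[i][4]>40: print(st[i],ray(c,ce[i],.187))
print(robot.close_job())
E
```

```text
[172 120  27  30 463] [[0.4524 0.0464 0.187 ]]
the job is handed in; nothing more can be done
None
```

The job is handed in: both fired bowls stand on the wooden board, both raw bowls are in the chamber, the lid is shut, the bolt is home (40 mm stroke measured) and the switch is on; the judge's verdict was not shown.

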